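# Stack the porcelain paint dishes and cover them

## Task

Put the paints away on the white plate as one neat, upright stack: the dish of dark blue paint in the middle of the plate, the dish of yellow paint squarely on top of it, and the white lid with the blue knob squarely on top of that, so that each layer fully covers the one below. It is porcelain: set every piece down, do not drop it. The dish of green paint is still in use, so leave it where it is, and the mug and the brush too.

Things in the scene. Friction and masses are not known exactly. Their poses are not given: they have to be found in the camera images.
- cobalt_dish: round white porcelain paint dish, thin blue line round its straight upright side, diameter 66 mm, height 26 mm, flat underside. Flat rim 9 mm wide round a 48 mm well holding a hard dry cake of dark blue paint, its top 8 mm below the rim. About 0.17 kg. Origin: centre of the underside, z up. Goes to the bottom of the stack.
- yellow_dish: round white porcelain paint dish, thin blue line round its straight upright side, diameter 66 mm, height 26 mm, flat underside. Flat rim 9 mm wide round a 48 mm well holding a hard dry cake of yellow paint, its top 8 mm below the rim. About 0.17 kg. Origin: centre of the underside, z up. Goes on the blue-paint dish.
- green_dish: round white porcelain paint dish, thin blue line round its straight upright side, diameter 66 mm, height 26 mm, flat underside. Flat rim 9 mm wide round a 48 mm well holding a hard dry cake of green paint, its top 8 mm below the rim. About 0.17 kg. Origin: centre of the underside, z up. Stays where it is. Dishes and lid swap places from run to run.
- lid: white round porcelain lid: a flat disc of 66 mm diameter, 10 mm thick, flat underside, with a blue upright round knob in its centre, 25 mm diameter and 26 mm tall (total height 36 mm). About 0.12 kg. Origin: centre of the underside, z up. It starts flat on the table, knob up
- plate: white round flat porcelain plate with a low blue rim, 182 mm outer diameter, standing loose on the table. Flat inside out to 83 mm from its centre, inner floor 6 mm above its underside, rim 11 mm high. About 0.42 kg. Origin: centre of the underside, z up
- mug: blue mug, 76 mm wide, 85 mm tall, with a handle; bystander. Origin: centre of the underside
- brush: wide-headed brush lying on the table, 190 mm long along its own x; bystander

How it is judged:
By the outcome, as a careful person would: the job done as asked, in the order asked, and still so for the second after the job is handed in, with the robot touching nothing.
It also fails if it takes over 69 s, if anything falls off the work surface, if the arm or the gripper's body presses on something with over 40 N, if the wrist force passes 120 N, or if a joint passes its speed limit or range.

## Robot

A 6-joint arm with a two-finger parallel gripper is mounted at the origin on the work surface. World frame = base frame: x ahead of the robot, y to its left, z up, the work surface at z = 0. Lengths are in m, angles in rad, forces in N, time in s.
With the tool pointing down it reaches from about 0.35 to 0.775 m from the base axis. Payload 5.5 kg.
Tool frame: the origin (TCP) lies midway between the tips of the shut fingers; the grasp point (between the pads) lies 19 mm behind it (env.hold_point_z is the distance from the TCP to the grasp point, in m); x points along the fingers, y is the direction in which the jaws open and shut, and the axes are right-handed (so a half turn about x gives the same grasp; the last joint's range is limited). The gripper opens to 85 mm and grips with 20 to 120 N. Pads are 22 mm wide; open, the fingers measure 114 mm over their backs; the gripper's body (76 mm by 85 mm) begins 54 mm behind the grasp point. The pads swing forward as they close: fully open they stand 13 mm farther back than shut.
Start: joints at [0.963, 0.313, 0.046, 1.304, 0, 1.431], TCP at [0.259, 0.513, 0.231] pointing down, gripper open.
Joint ranges: [-2.76, 2.76], [-0.86, 1.69], [-1.03, 1.26], [-2.2, 2.34], [-1.47, 1.5], [-3.14, 3.14]. Speed limits (rad/s): [2.57, 2.57, 3.14, 3.14, 3.14, 3.14].

## Interface

Orientations are given as a unit quaternion [w, x, y, z].
In Python, from workcell import env, eyes, job gives the robot as it stands.
- The arm moves only by the tool drive_tool, never from a script. Its argument "increments" is text: rows parted by semicolons, each of 7 numbers parted by spaces: the turn, a rotation vector about the tool's x, y, z in rad, then the shift along the tool's x, y, z in m, then the opening, from 0 (shut) to 1 (fully open). A call has 1 to 12 rows; each row is the pose to reach, as a shift and turn from the pose commanded when the call began, along the tool's axes at that moment; what a row does not reach only later rows make up. A row lasts 1/8 s, in which the tool goes at most 62.5 mm and 10.7 degrees, less where a joint would pass 70% of its speed; a pose out of reach is approached as far as the arm can. A call with a gripper value outside its range is refused whole. The fingers move at their own pace and stop on an object; "newtons" is the grip in N (left out, the last holds). Time passes only in rows, so rows that repeat a pose let the fingers close. It gives the time, the measured TCP pose, the force and the opening at its end, in the units of the state.
- env.get_state(): the state, without advancing time (a new reading comes with each control period).
- eyes.read_camera(name): name is "scene" or "top"; returns the picture (420x560x3 uint8, red, green, blue); there is no depth.
- eyes.camera_info(name): a dict with "camera_matrix" (3x3 intrinsics, pixels), "origin" and "attitude" of the camera in the world. Camera axes: x right, y up, looking along -z (the intrinsics and any distortion apply to the point x, -y, -z); pixel columns grow to the right and rows downward; lengths in m; the calibration is good to about 2 mm. A picture is of the moment at which its call begins. camera_info takes no time and is no camera call.
- job.hand_in(): hands the job in, once; it reports no verdict.
The state is a dict: "clock": time; "joint_pos": joint angles; "qvel": joint speeds; "tau": joint torques, N m; "tcp_pos": TCP position; "orientation": TCP orientation; "wrist_force": force on the tool from outside, world axes, zero at the start; "ft_torque": the same for the moment, N m; "finger_gap": finger opening in m.
Only numpy, scipy, OpenCV 4.12 (cv2) and the standard library are available. Lean on these libraries where they do the work, as an engineer would, in place of code of your own. Each camera call takes 0.05 s, during which the arm holds its last target. There are 200 camera calls.

## Working session

There is one attempt and no reset: what is moved stays moved. The work goes in short steps, Python scripts to look and compute and a tool call to move; the robot and the scene stay as the last step left them, time stands still between calls to the robot, and variables do not carry over. Pictures are saved under pics/ and viewed, and the job is handed in when it is done.

Besides the shell and the picture viewer there is one more tool, called after "Request:" in YAML: its name, and indented under it one key for each argument. drive_tool: Moves the arm, as the interface text tells. Its arguments: {"type":"object","properties":{"increments":{"type":"string"},"newtons":{"type":"number"}},"required":["increments"]}

```bash
ls; mkdir -p pics
python3 - <<'E'
from workcell import env, eyes, job
import cv2
for n in("scene","top"):
    im=eyes.read_camera(n); cv2.imwrite(f"pics/{n}0.png",im[:,:,::-1]); print(eyes.camera_info(n))
print(env.get_state(), env.hold_point_z)
E
```

```text
pics
{'camera_matrix': array([[519.82105677,   0.        , 278.33199517],
       [  0.        , 519.82105677, 215.66907546],
       [  0.        ,   0.        ,   1.        ]]), 'origin': array([ 1.23104127, -0.05515035,  0.85800898]), 'attitude': array([0.64757392, 0.23897323, 0.24370397, 0.68128422])}
{'camera_matrix': array([[393.94027018,   0.        , 275.95169457],
       [  0.        , 393.94027018, 208.61124188],
       [  0.        ,   0.        ,   1.        ]]), 'origin': array([ 0.44155709, -0.05790329,  0.9024712 ]), 'attitude': array([ 0.71049267,  0.05174921, -0.04820955, -0.70014143])}
{'clock': 0.1, 'joint_pos': array([ 9.63380768e-01,  3.13937896e-01,  4.50720564e-02,  1.30360271e+00,
       -6.70159624e-06,  1.43119643e+00]), 'qvel': array([ 0.0008595 ,  0.00031048,  0.00073334, -0.00020436, -0.00039985,
       -0.00046202]), 'tau': array([ 2.59703578e-03, -4.81724703e+01,  2.99243277e+01,  1.27385309e-02,
       -1.75017317e-04,  1.37601299e-05]), 'tcp_pos': array([0.2590306 , 0.51282721, 0.23048248]), 'orientation': array([ 0.68763714,  0.16334232,  0.68806418, -0.16444496]), 'wrist_force': array([-0.11969593,  0.79421369, -0.51370965]), 'ft_torque': array([0.02265131, 0.05361545, 0.01382368]), 'finger_gap': 0.08547148606608887} 0.0187
```

View pics/top0.png

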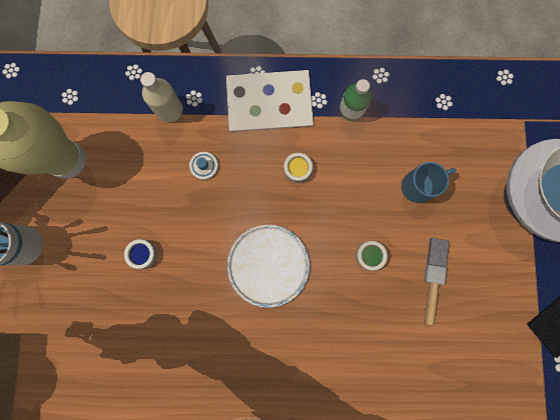

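View pics/scene0.png

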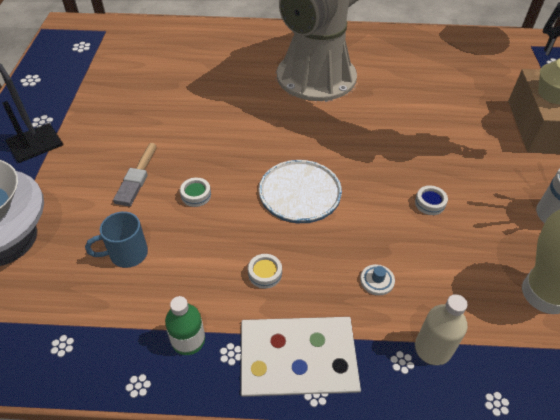

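```bash
cat > h.py <<'E'
from workcell import env, eyes, job
import cv2, numpy as np
from scipy.spatial.transform import Rotation as R
rot=lambda q:R.from_quat(np.r_[q[1:],q[0]])
def ray(n,uv,z):
    c=eyes.camera_info(n); p=np.linalg.inv(c["camera_matrix"])@[uv[0],uv[1],1]
    d=rot(c["attitude"]).apply([p[0],-p[1],-p[2]]); o=c["origin"]; return (o+d*(z-o[2])/d[2])[:2]
def blobs(im,lo,hi,amin=60):
    hsv=cv2.cvtColor(im,cv2.COLOR_RGB2HSV); m=cv2.inRange(hsv,lo,hi)
    m=cv2.morphologyEx(m,cv2.MORPH_CLOSE,np.ones((3,3)))
    cs,_=cv2.findContours(m,cv2.RETR_EXTERNAL,cv2.CHAIN_APPROX_NONE)
    return [(c,cv2.minEnclosingCircle(c),cv2.contourArea(c)) for c in cs if cv2.contourArea(c)>amin]
def tool():
    s=env.get_state(); r=rot(s["orientation"]); return s,r
def go(x,y,z,jaw=None):
    "print shift in tool axes (and turn about tool x so that jaw axis has world heading jaw, deg)"
    s,r=tool(); print("t",s["clock"],"tcp",s["tcp_pos"].round(4),"gap",round(s["finger_gap"],4),"F",s["wrist_force"].round(1))
    print(" axes",r.as_matrix().round(3).tolist()," shift",r.inv().apply(np.array([x,y,z])-s["tcp_pos"]).round(4))
    if jaw is not None:
        v=r.inv().apply([np.cos(np.radians(jaw)),np.sin(np.radians(jaw)),0]); a=np.arctan2(v[2],v[1])
        print(" turn",round((a+np.pi/2)%np.pi-np.pi/2,4),"j",s["joint_pos"].round(3))
E
python3 - <<'E'
from h import *
for n in("scene","top"):
    im=cv2.imread(f"pics/{n}0.png")[:,:,::-1].copy()
    for nm,lo,hi,z in(("yellow",(20,150,120),(32,255,255),.022),("cobalt",(110,150,40),(130,255,255),.022),("green",(45,80,40),(80,255,255),.022),("knob",(95,60,40),(115,255,255),.025),("white",(0,0,130),(179,70,255),.02)):
        for c,((u,v),rr),a in blobs(im,lo,hi):
            M=cv2.moments(c); p=(M["m10"]/M["m00"],M["m01"]/M["m00"]); w=ray(n,p,.008 if a>3000 else z)
            if a<7000 and .35<np.hypot(*w)<.8 and abs(w[1])<.4 and w[0]<.68: print(n,nm,np.round(p,1),"A",a,"r",round(rr,1),w.round(4))
go(.4,.3,.2,0)
E
```

```text
scene yellow [264.6 268.3] A 239.0 r 10.6 [ 0.6661 -0.0999]
scene cobalt [431.6 197.3] A 142.5 r 9.2 [0.4618 0.2499]
scene green [194.7 189.1] A 168.5 r 9.7 [ 0.4666 -0.2657]
scene knob [378.6 273.7] A 141.0 r 8.5 [0.6688 0.119 ]
scene knob [119.4 240. ] A 2163.0 r 31.5 [ 0.6158 -0.3944]
scene white [377.6 278.6] A 739.0 r 17.3 [0.6768 0.1172]
scene white [264.8 267.7] A 739.0 r 17.7 [ 0.6632 -0.0997]
scene white [432.2 196.6] A 511.0 r 15.7 [0.4577 0.2522]
scene white [195.3 188.7] A 529.5 r 15.8 [ 0.4635 -0.2653]
scene white [300.  189.6] A 3866.5 r 41.4 [ 0.4421 -0.0355]
scene white [441.2  11.5] A 4027.5 r 91.5 [-0.3577  0.3993]
scene white [197.1   7.4] A 2524.0 r 89.0 [-0.3103 -0.3758]
top yellow [297.7 166.6] A 258.5 r 9.6 [ 0.6649 -0.101 ]
top cobalt [139.4 253.7] A 261.5 r 9.9 [0.4613 0.2497]
top green [371.6 255.4] A 282.5 r 10.1 [ 0.4652 -0.2663]
top knob [425.5 181.8] A 1342.0 r 28.2 [ 0.6327 -0.3909]
top knob [201.2 162.5] A 101.5 r 7.5 [0.6706 0.1201]
top white [371.8 255.2] A 671.0 r 15.3 [ 0.4656 -0.2672]
top white [138.5 253.6] A 655.0 r 15.0 [0.4614 0.2523]
top white [267.7 265.6] A 5233.0 r 41.6 [ 0.4392 -0.0359]
top white [297.7 166.2] A 599.0 r 14.5 [ 0.6664 -0.101 ]
top white [203.1 165. ] A 578.0 r 14.2 [0.6662 0.1167]
t 0.1 tcp [0.259  0.5128 0.2305] gap 0.0855 F [-0.1  0.8 -0.5]
 axes [[-0.001, 0.451, 0.893], [-0.001, 0.893, -0.451], [-1.0, -0.002, -0.0]]  shift [ 0.0306 -0.1263  0.2218]
 turn 1.103 j [ 0.963  0.314  0.045  1.304 -0.     1.431]
```

Request:
drive_tool:
  increments: "0.55 0 0 0.05 -0.07 0.15 1;1.103 0 0 0.13 -0.143 0.299 1;1.103 0 0 0.13 -0.143 0.299 1;1.103 0 0 0.13 -0.143 0.299 1;1.103 0 0 0.13 -0.143 0.299 1;1.103 0 0 0.13 -0.143 0.299 1;1.103 0 0 0.13 -0.143 0.299 1;1.103 0 0 0.13 -0.143 0.299 1;1.103 0 0 0.13 -0.143 0.299 1;1.103 0 0 0.13 -0.143 0.299 1"
  newtons: 25

```text
clock: 1.35
tcp_pos: [0.4613, 0.2518, 0.1018]
orientation: [0.501, 0.5, 0.5, -0.499]
wrist_force: [-0.4, 0.4, -0.6]
finger_gap: 0.0853
```

Run:
```python
from h import *
go(.4615,.2505,.002,0)
```

```text
t 1.35 tcp [0.4613 0.2518 0.1018] gap 0.0853 F [-0.4  0.4 -0.6]
 axes [[0.001, 1.0, 0.002], [0.0, 0.002, -1.0], [-1.0, 0.001, -0.0]]  shift [0.0998 0.0001 0.0014]
 turn 0.0022 j [ 0.347  0.294 -0.31   0.966  0.     1.915]
```

Request:
drive_tool:
  increments: "0.002 0 0 0.04 0 0.0015 1;0.002 0 0 0.08 0 0.0015 1;0.002 0 0 0.098 0 0.0015 1;0.002 0 0 0.098 0 0.0015 1;0.002 0 0 0.098 0 0.0015 0.7;0.002 0 0 0.098 0 0.0015 0.7;0.002 0 0 0.098 0 0.0015 0.7;0.002 0 0 0.098 0 0.0015 0.7;0.002 0 0 0.098 0 0.0015 0.7"
  newtons: 20

```text
clock: 2.48
tcp_pos: [0.4624, 0.25, 0.0048]
orientation: [0.5, 0.501, 0.5, -0.5]
wrist_force: [-2.7, -0.0, 7.1]
finger_gap: 0.0652
```

Run:
```python
from h import *
go(.4615,.2505,.002,90)
cv2.imwrite("pics/s1.png",cv2.resize(eyes.read_camera("scene")[130:280,350:550,::-1],None,fx=3,fy=3))
```

```text
t 2.475 tcp [0.4624 0.25   0.0048] gap 0.0652 F [-2.7 -0.   7.1]
 axes [[0.002, 1.0, -0.002], [0.002, -0.002, -1.0], [-1.0, 0.002, -0.002]]  shift [ 0.0028 -0.0009 -0.0005]
 turn 1.5692 j [ 3.420e-01  4.000e-01 -4.330e-01  7.360e-01  1.000e-03  1.915e+00]
```

View pics/s1.png

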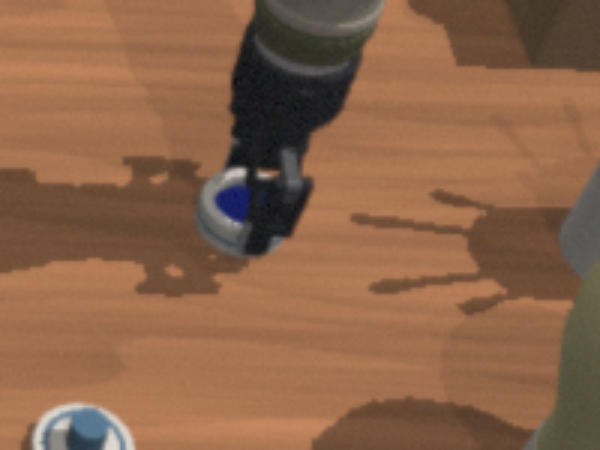

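Request:
drive_tool:
  increments: "0 0 0 0 0 0 1;0 0 0 -0.003 0 0 1;-0.18 0 0 -0.003 0 0 1;-0.36 0 0 -0.003 0 0 1;-0.54 0 0 -0.003 0 0 1;-0.72 0 0 -0.003 0 0 1;-0.9 0 0 -0.003 0 0 1;-1.08 0 0 -0.003 0 0 1;-1.26 0 0 -0.003 0 0 1;-1.44 0 0 -0.003 0 0 1;-1.57 0 0 -0.003 0 0 1;-1.57 0 0 -0.003 0 0 1"

```text
clock: 4.03
tcp_pos: [0.4619, 0.2493, 0.0064]
orientation: [0.707, 0.002, 0.707, -0.002]
wrist_force: [0.6, 0.9, -0.0]
finger_gap: 0.0857
```

Request:
drive_tool:
  increments: "0 0 0 0 0 0 0.7;0 0 0 0 0 0 0.7;0 0 0 0 0 0 0.7;0 0 0 0 0 0 0.7;0 0 0 0 0 0 0.7;0 0 0 0 0 0 0.7"
  newtons: 30

```text
clock: 4.78
tcp_pos: [0.4619, 0.2494, 0.0069]
orientation: [0.707, 0.002, 0.707, -0.001]
wrist_force: [-1.5, -0.8, 5.3]
finger_gap: 0.0645
```

Run:
```python
from h import *
go(.4405,-.0357,.1,90)
```

```text
t 4.775 tcp [0.4619 0.2494 0.0069] gap 0.0645 F [-1.5 -0.8  5.3]
 axes [[0.001, 0.004, 1.0], [0.0, 1.0, -0.004], [-1.0, 0.0, 0.001]]  shift [-0.0932 -0.2851 -0.0202]
 turn -0.0041 j [ 0.342  0.397 -0.431  0.743  0.     0.346]
```

Request:
drive_tool:
  increments: "0 0 0 -0.02 0 0 0.7;0 0 0 -0.05 -0.01 0 0.7;0 0 0 -0.05 -0.06 -0.004 0.7;0 0 0 -0.05 -0.11 -0.008 0.7;0 0 0 -0.05 -0.16 -0.012 0.7;0 0 0 -0.05 -0.21 -0.016 0.7;0 0 0 -0.05 -0.25 -0.020 0.7;0 0 0 -0.05 -0.275 -0.020 0.7;0 0 0 -0.05 -0.285 -0.020 0.7;0 0 0 -0.05 -0.285 -0.020 0.7;0 0 0 -0.03 -0.285 -0.020 0.7;0 0 0 -0.03 -0.285 -0.020 0.7"

```text
clock: 6.28
tcp_pos: [0.4394, -0.0342, 0.0352]
orientation: [0.706, 0.001, 0.708, -0.0]
wrist_force: [-0.3, -0.3, -2.1]
finger_gap: 0.0645
```

Run:
```python
from h import *
go(.4405,-.0357,.013,90)
cv2.imwrite("pics/s2.png",cv2.resize(eyes.read_camera("scene")[120:270,200:400,::-1],None,fx=3,fy=3))
```

```text
t 6.275 tcp [ 0.4394 -0.0342  0.0352] gap 0.0645 F [-0.3 -0.3 -2.1]
 axes [[-0.003, 0.001, 1.0], [0.001, 1.0, -0.001], [-1.0, 0.001, -0.003]]  shift [ 0.0222 -0.0015  0.0012]
 turn -0.0015 j [-0.26   0.225 -0.598  0.75   0.    -0.259]
```

View pics/s2.png

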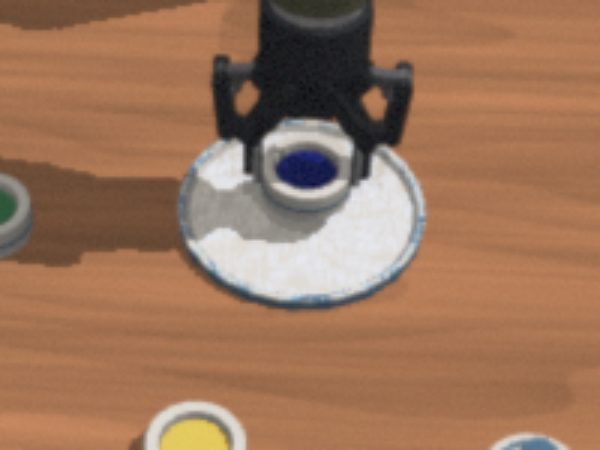

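Request:
drive_tool:
  increments: "0 0 0 0.01 -0.0015 0.001 0.7;0 0 0 0.016 -0.0015 0.001 0.7;0 0 0 0.018 -0.0015 0.001 0.7;0 0 0 0.02 -0.0015 0.001 0.7;0 0 0 0.0215 -0.0015 0.001 0.7;0 0 0 0.0215 -0.0015 0.001 0.7;0 0 0 0.0215 -0.0015 0.001 0.7"

```text
clock: 7.2
tcp_pos: [0.442, -0.0372, 0.0149]
orientation: [0.707, 0.001, 0.707, -0.001]
wrist_force: [-0.1, -0.6, -2.2]
finger_gap: 0.0649
```

Run:
```python
from h import *
go(.4405,-.0357,.013,90)
```

```text
t 7.2 tcp [ 0.442  -0.0372  0.0149] gap 0.0649 F [-0.1 -0.6 -2.2]
 axes [[0.0, 0.003, 1.0], [0.0, 1.0, -0.003], [-1.0, 0.0, 0.0]]  shift [ 0.0019  0.0015 -0.0015]
 turn -0.0028 j [-0.265  0.256 -0.62   0.694  0.    -0.263]
```

Request:
drive_tool:
  increments: "0 0 0 0.001 0 0 0.7;0 0 0 0.002 0 0 0.7;0 0 0 0.002 0 0 0.7"

```text
clock: 7.58
tcp_pos: [0.442, -0.0372, 0.0129]
orientation: [0.707, 0.001, 0.707, -0.001]
wrist_force: [-1.0, 0.3, 0.9]
finger_gap: 0.0644
```

Request:
drive_tool:
  increments: "0 0 0 0 0 0 1;0 0 0 0 0 0 1;0 0 0 0 0 0 1;0 0 0 -0.04 0 0 1;0 0 0 -0.085 0 0.03 1;0 0 0 -0.085 -0.02 0.08 1;0 0 0 -0.085 -0.04 0.13 1;0 0 0 -0.085 -0.063 0.18 1;0 0 0 -0.085 -0.063 0.223 1;0 0 0 -0.085 -0.063 0.223 1;0 0 0 -0.085 -0.063 0.223 1"

```text
clock: 8.95
tcp_pos: [0.6637, -0.1004, 0.097]
orientation: [0.706, 0.001, 0.708, -0.001]
wrist_force: [-0.0, -0.9, 0.2]
finger_gap: 0.0855
```

Run:
```python
from h import *
go(.6655,-.1005,.006,90)
for n in("scene","top"):
    im=eyes.read_camera(n); cv2.imwrite(f"pics/{n}3.png",im[:,:,::-1])
    for nm,lo,hi,z in(("cobalt",(110,150,40),(130,255,255),.028),("plate",(0,0,130),(179,70,255),.008)):
        for c,((u,v),rr),a in blobs(im,lo,hi):
            M=cv2.moments(c); p=(M["m10"]/M["m00"],M["m01"]/M["m00"]); w=ray(n,p,z)
            if a<7000 and np.hypot(*(w-[.44,-.036]))<.05: print(n,nm,np.round(p,1),"A",a,w.round(4), cv2.boundingRect(c))
```

```text
t 8.95 tcp [ 0.6637 -0.1004  0.097 ] gap 0.0855 F [-0.  -0.9  0.2]
 axes [[-0.002, 0.003, 1.0], [0.001, 1.0, -0.003], [-1.0, 0.001, -0.002]]  shift [ 0.091  -0.0001  0.002 ]
 turn -0.0026 j [-0.27   0.563  0.097  1.108  0.    -0.267]
scene cobalt [299.7 184. ] A 135.5 [ 0.4441 -0.0369] (291, 179, 18, 11)
scene plate [313.1 185.8] A 2270.0 [ 0.4288 -0.0064] (259, 153, 83, 67)
```

View pics/scene3.png

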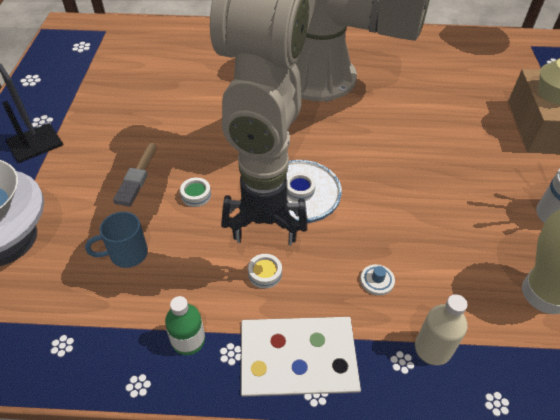

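View pics/top3.png

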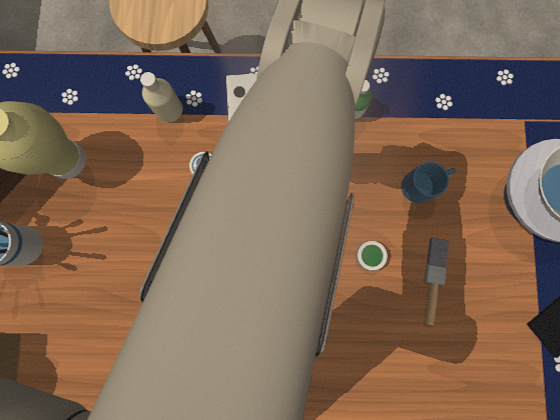

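Request:
drive_tool:
  increments: "0 0 0 0.045 0 0.0015 1;0 0 0 0.08 0 0.0015 1;0 0 0 0.09 0 0.0015 1;0 0 0 0.09 0 0.0015 1;0 0 0 0.09 0 0.0015 0.7;0 0 0 0.09 0 0.0015 0.7;0 0 0 0.09 0 0.0015 0.7;0 0 0 0.09 0 0.0015 0.7;0 0 0 0.09 0 0.0015 0.7;0 0 0 0.09 0 0.0015 1;0 0 0 0.09 0 0.0015 1"
  newtons: 20

```text
clock: 10.42
tcp_pos: [0.6665, -0.1009, 0.0082]
orientation: [0.707, 0.001, 0.707, -0.001]
wrist_force: [0.1, -0.5, 0.5]
finger_gap: 0.085
```

Request:
drive_tool:
  increments: "0.18 0 0 0 0 0 1;0.36 0 0 0 0 0 1;0.54 0 0 0 0 0 1;0.72 0 0 0 0 0 1;0.9 0 0 0 0 0 1;1.08 0 0 0 0 0 1;1.26 0 0 0 0 0 1;1.44 0 0 0 0 0 1;1.57 0 0 0 0 0 1;1.57 0 0 0 0 0 1"
  newtons: 20

```text
clock: 11.68
tcp_pos: [0.6662, -0.1008, 0.0076]
orientation: [-0.5, -0.5, -0.5, 0.5]
wrist_force: [-0.1, -0.4, 0.5]
finger_gap: 0.0851
```

Request:
drive_tool:
  increments: "0 0 0 0 0 0 0.7;0 0 0 0 0 0 0.7;0 0 0 0 0 0 0.7;0 0 0 0 0 0 0.7;0 0 0 0 0 0 0.7;0 0 0 0 0 0 0.7"
  newtons: 30

```text
clock: 12.42
tcp_pos: [0.6664, -0.1008, 0.008]
orientation: [0.5, 0.501, 0.499, -0.5]
wrist_force: [0.1, -0.0, 2.5]
finger_gap: 0.0635
```

Run:
```python
from h import *
go(.442,-.0372,.1,0)
```

```text
t 12.425 tcp [ 0.6664 -0.1008  0.008 ] gap 0.0635 F [ 0.1 -0.   2.5]
 axes [[0.0, 1.0, -0.002], [-0.0, -0.002, -1.0], [-1.0, 0.0, 0.0]]  shift [-0.0921 -0.2245 -0.0632]
 turn -0.0019 j [-0.269  0.637 -0.008  0.926  0.     1.304]
```

Request:
drive_tool:
  increments: "0 0 0 -0.03 0 0 0.7;0 0 0 -0.07 0 0 0.7;0 0 0 -0.075 -0.04 -0.015 0.7;0 0 0 -0.075 -0.09 -0.03 0.7;0 0 0 -0.075 -0.14 -0.045 0.7;0 0 0 -0.075 -0.18 -0.06 0.7;0 0 0 -0.075 -0.21 -0.0632 0.7;0 0 0 -0.075 -0.2245 -0.0632 0.7;0 0 0 -0.075 -0.2245 -0.0632 0.7;0 0 0 -0.055 -0.2245 -0.0632 0.7;0 0 0 -0.045 -0.2245 -0.0632 0.7;0 0 0 -0.045 -0.2245 -0.0632 0.7"

```text
clock: 13.92
tcp_pos: [0.4419, -0.0372, 0.052]
orientation: [-0.499, -0.5, -0.5, 0.501]
wrist_force: [0.2, -0.4, -0.8]
finger_gap: 0.0638
```

Run:
```python
from h import *
go(.442,-.0372,.04,0)
cv2.imwrite("pics/s4.png",cv2.resize(eyes.read_camera("scene")[120:270,200:400,::-1],None,fx=3,fy=3))
go(.442,-.0372,.04,0)
```

```text
t 13.925 tcp [ 0.4419 -0.0372  0.052 ] gap 0.0638 F [ 0.2 -0.4 -0.8]
 axes [[-0.002, 1.0, -0.002], [0.001, -0.002, -1.0], [-1.0, -0.002, -0.001]]  shift [0.012  0.0001 0.    ]
 turn -0.0022 j [-0.265  0.207 -0.572  0.794  0.     1.308]
t 13.975 tcp [ 0.4422 -0.0373  0.0525] gap 0.0633 F [ 0.   0.2 -0.3]
 axes [[-0.001, 1.0, -0.002], [0.0, -0.002, -1.0], [-1.0, -0.001, -0.0]]  shift [ 0.0125 -0.0002 -0.    ]
 turn -0.0021 j [-0.265  0.206 -0.571  0.794  0.     1.308]
```

View pics/s4.png

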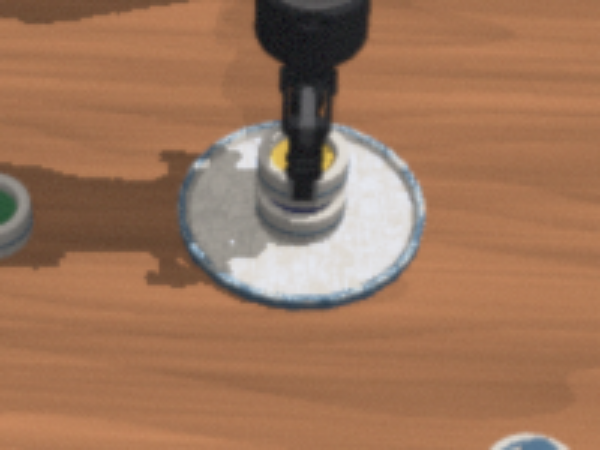

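Request:
drive_tool:
  increments: "0 0 0 0.003 0 0 0.7;0 0 0 0.006 0 0 0.7;0 0 0 0.008 0 0 0.7;0 0 0 0.0095 0 0 0.7;0 0 0 0.0105 0 0 0.7;0 0 0 0.0105 0 0 0.7"

```text
clock: 14.72
tcp_pos: [0.4418, -0.0371, 0.0423]
orientation: [0.499, 0.501, 0.5, -0.5]
wrist_force: [0.1, 0.7, -1.1]
finger_gap: 0.0638
```

Request:
drive_tool:
  increments: "0 0 0 0.001 0 0 0.7;0 0 0 0.002 0 0 0.7;0 0 0 0.002 0 0 0.7"

```text
clock: 15.1
tcp_pos: [0.4418, -0.0371, 0.0402]
orientation: [-0.499, -0.5, -0.5, 0.501]
wrist_force: [0.8, -0.1, -1.9]
finger_gap: 0.0635
```

Run:
```python
from h import *
cv2.imwrite("pics/s5.png",cv2.resize(eyes.read_camera("scene")[150:230,250:350,::-1],None,fx=6,fy=6))
go(.442,-.0372,.04,0)
```

```text
t 15.15 tcp [ 0.4418 -0.0371  0.0402] gap 0.0636 F [ 0.1  0.3 -1.3]
 axes [[-0.0, 1.0, -0.002], [0.0, -0.002, -1.0], [-1.0, -0.0, -0.0]]  shift [0.0002 0.0002 0.0001]
 turn -0.002 j [-0.265  0.221 -0.589  0.761  0.     1.307]
```

View pics/s5.png

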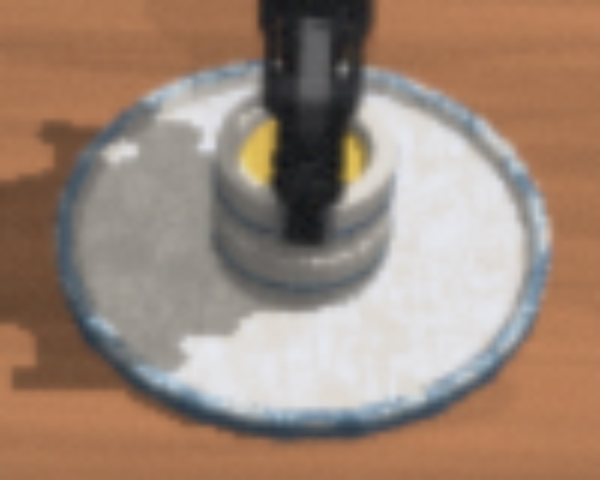

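Request:
drive_tool:
  increments: "0 0 0 0.0007 0 0 0.7;0 0 0 0.0014 0 0 0.7;0 0 0 0.0014 0 0 0.7"

```text
clock: 15.52
tcp_pos: [0.442, -0.0371, 0.0399]
orientation: [0.5, 0.501, 0.499, -0.5]
wrist_force: [-2.9, -0.2, 9.1]
finger_gap: 0.0636
```

Request:
drive_tool:
  increments: "0 0 0 -0.001 0 0 0.7;0 0 0 -0.001 0 0 1;0 0 0 -0.001 0 0 1;0 0 0 -0.001 0 0 1;0 0 0 -0.04 0 0 1;0 0 0 -0.06 0.03 -0.01 1;0 0 0 -0.06 0.08 -0.05 1;0 0 0 -0.06 0.13 -0.09 1;0 0 0 -0.06 0.18 -0.12 1;0 0 0 -0.06 0.2265 -0.157 1;0 0 0 -0.06 0.2265 -0.157 1;0 0 0 -0.06 0.2265 -0.157 1"

```text
clock: 17.02
tcp_pos: [0.6678, 0.1195, 0.0978]
orientation: [-0.499, -0.5, -0.5, 0.501]
wrist_force: [0.1, -0.6, -0.9]
finger_gap: 0.0855
```

Run:
```python
from h import *
go(.6685,.1195,.014,0)
for n in("scene","top"):
    im=eyes.read_camera(n); cv2.imwrite(f"pics/{n}6.png",im[:,:,::-1])
    for nm,lo,hi,z in(("yellow",(20,150,120),(32,255,255),.054),("knob",(95,60,40),(115,255,255),.025),("plate",(0,0,130),(179,70,255),.008)):
        for c,((u,v),rr),a in blobs(im,lo,hi):
            M=cv2.moments(c); p=(M["m10"]/M["m00"],M["m01"]/M["m00"]); w=ray(n,p,z)
            if a<7000 and (np.hypot(*(w-[.44,-.036]))<.05 or np.hypot(*(w-[.668,.12]))<.05): print(n,nm,np.round(p,1),"A",a,w.round(4), cv2.boundingRect(c))
cv2.imwrite("pics/s6.png",cv2.resize(eyes.read_camera("scene")[140:300,240:440,::-1],None,fx=3.5,fy=3.5))
```

```text
t 17.025 tcp [0.6678 0.1195 0.0978] gap 0.0855 F [ 0.1 -0.6 -0.9]
 axes [[-0.002, 1.0, -0.001], [-0.0, -0.001, -1.0], [-1.0, -0.002, 0.0]]  shift [ 0.0838  0.0009 -0.0001]
 turn -0.0014 j [ 0.059  0.576  0.122  1.119 -0.     1.631]
scene knob [378.6 273.7] A 140.0 [0.6687 0.119 ] (371, 267, 17, 15)
scene plate [377.  280.7] A 541.0 [0.6736 0.1181] (360, 264, 35, 31)
scene plate [300.  189.8] A 3908.0 [ 0.4429 -0.0356] (258, 160, 84, 61)
top yellow [268.2 264.2] A 311.0 [ 0.4424 -0.0379] (259, 254, 20, 22)
top knob [201.3 162.6] A 99.5 [0.6705 0.1199] (195, 155, 13, 15)
top plate [267.8 265.7] A 5261.0 [ 0.4392 -0.0361] (227, 225, 83, 83)
top plate [205.1 164.8] A 485.0 [0.6699 0.1142] (194, 152, 24, 28)
```

View pics/s6.png

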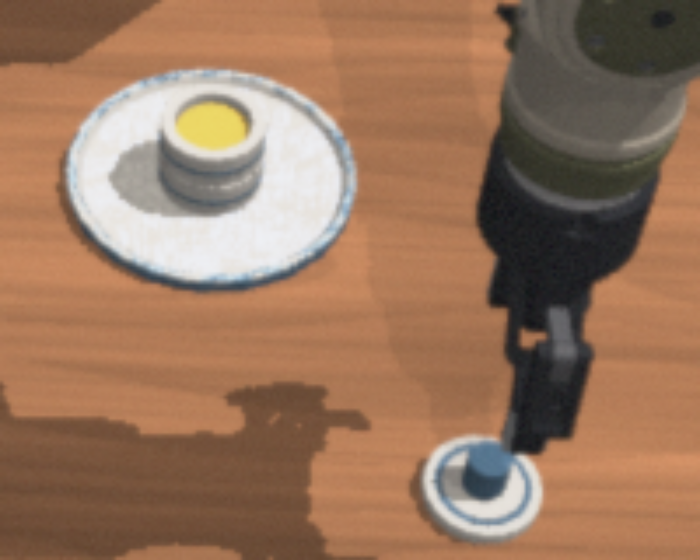

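View pics/top6.png

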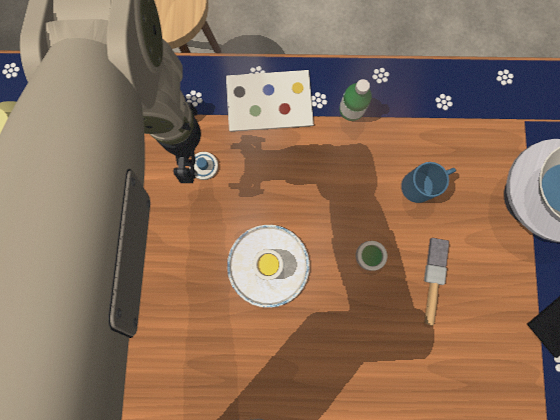

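Request:
drive_tool:
  increments: "0 0 0 0.04 0.001 0 0.8;0 0 0 0.075 0.001 0 0.6;0 0 0 0.085 0.001 0 0.6;0 0 0 0.085 0.001 0 0.6;0 0 0 0.085 0.001 0 0.24;0 0 0 0.085 0.001 0 0.24;0 0 0 0.085 0.001 0 0.24;0 0 0 0.085 0.001 0 0.24;0 0 0 0.085 0.001 0 0.24"
  newtons: 20

```text
clock: 18.3
tcp_pos: [0.6709, 0.1194, 0.016]
orientation: [0.5, 0.501, 0.499, -0.5]
wrist_force: [-0.8, -1.5, 7.1]
finger_gap: 0.024
```

Request:
drive_tool:
  increments: "0 0 0 0 0 0 0.6;0 0 0 -0.002 0 0 0.6;-0.18 0 0 -0.002 0 0 0.6;-0.36 0 0 -0.002 0 0 0.6;-0.54 0 0 -0.002 0 0 0.6;-0.72 0 0 -0.002 0 0 0.6;-0.9 0 0 -0.002 0 0 0.6;-1.08 0 0 -0.002 0 0 0.6;-1.26 0 0 -0.002 0 0 0.6;-1.44 0 0 -0.002 0 0 0.6;-1.57 0 0 -0.002 0 0 0.6;-1.57 0 0 -0.002 0 0 0.6"

```text
clock: 19.8
tcp_pos: [0.6696, 0.1195, 0.0158]
orientation: [0.707, 0.002, 0.707, -0.001]
wrist_force: [-0.1, 0.5, 0.0]
finger_gap: 0.051
```

Request:
drive_tool:
  increments: "0 0 0 0 0 0 0.24;0 0 0 0 0 0 0.24;0 0 0 0 0 0 0.24;0 0 0 0 0 0 0.24;0 0 0 0 0 0 0.24;0 0 0 0 0 0 0.24"
  newtons: 30

```text
clock: 20.55
tcp_pos: [0.6698, 0.1195, 0.016]
orientation: [0.707, 0.001, 0.707, -0.001]
wrist_force: [0.1, 1.2, 1.2]
finger_gap: 0.0238
```

Run:
```python
from h import *
go(.4419,-.0371,.1,90)
cv2.imwrite("pics/s7.png",cv2.resize(eyes.read_camera("scene")[200:320,300:460,::-1],None,fx=4,fy=4))
go(.4419,-.0371,.1,90)
```

```text
t 20.55 tcp [0.6698 0.1195 0.016 ] gap 0.0238 F [0.1 1.2 1.2]
 axes [[0.0, 0.003, 1.0], [0.0, 1.0, -0.003], [-1.0, 0.0, 0.0]]  shift [-0.0841 -0.1572 -0.2274]
 turn -0.0028 j [0.059 0.64  0.021 0.952 0.    0.061]
t 20.6 tcp [0.6698 0.1195 0.016 ] gap 0.0241 F [-0.3  0.1  1.5]
 axes [[0.0, 0.003, 1.0], [0.0, 1.0, -0.003], [-1.0, 0.0, 0.0]]  shift [-0.0841 -0.1572 -0.2274]
 turn -0.0028 j [0.059 0.64  0.021 0.951 0.    0.061]
```

View pics/s7.png

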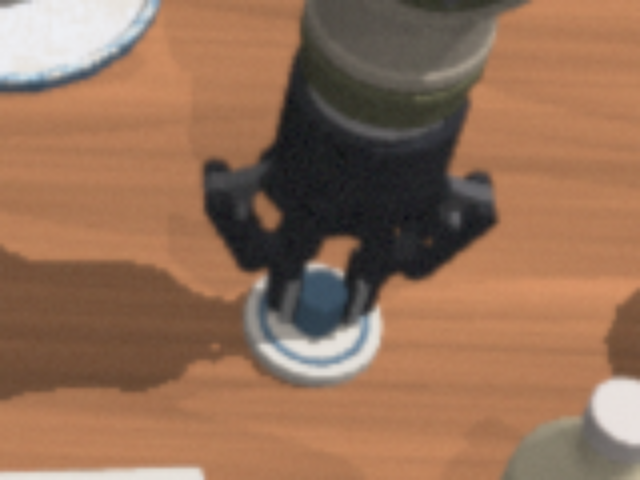

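Request:
drive_tool:
  increments: "0 0 0 -0.03 0 0 0.24;0 0 0 -0.08 0 0 0.24;0 0 0 -0.095 -0.03 -0.04 0.24;0 0 0 -0.095 -0.065 -0.09 0.24;0 0 0 -0.095 -0.1 -0.14 0.24;0 0 0 -0.095 -0.13 -0.185 0.24;0 0 0 -0.095 -0.15 -0.215 0.24;0 0 0 -0.095 -0.157 -0.2275 0.24;0 0 0 -0.095 -0.157 -0.2275 0.24;0 0 0 -0.08 -0.157 -0.2275 0.24;0 0 0 -0.069 -0.157 -0.2275 0.24;0 0 0 -0.069 -0.157 -0.2275 0.24"

```text
clock: 22.1
tcp_pos: [0.4416, -0.0363, 0.0839]
orientation: [0.706, 0.001, 0.708, -0.0]
wrist_force: [-0.1, 0.1, -1.5]
finger_gap: 0.0236
```

Run:
```python
from h import *
cv2.imwrite("pics/s8.png",cv2.resize(eyes.read_camera("scene")[130:230,240:360,::-1],None,fx=6,fy=6,interpolation=cv2.INTER_CUBIC))
go(.4419,-.0371,.074,90)
```

```text
t 22.15 tcp [ 0.4419 -0.0365  0.0844] gap 0.0241 F [ 0.1  0.9 -1.7]
 axes [[-0.001, 0.002, 1.0], [0.0, 1.0, -0.002], [-1.0, 0.0, -0.001]]  shift [ 0.0104 -0.0006  0.    ]
 turn -0.002 j [-0.264  0.167 -0.527  0.878  0.    -0.262]
```

View pics/s8.png

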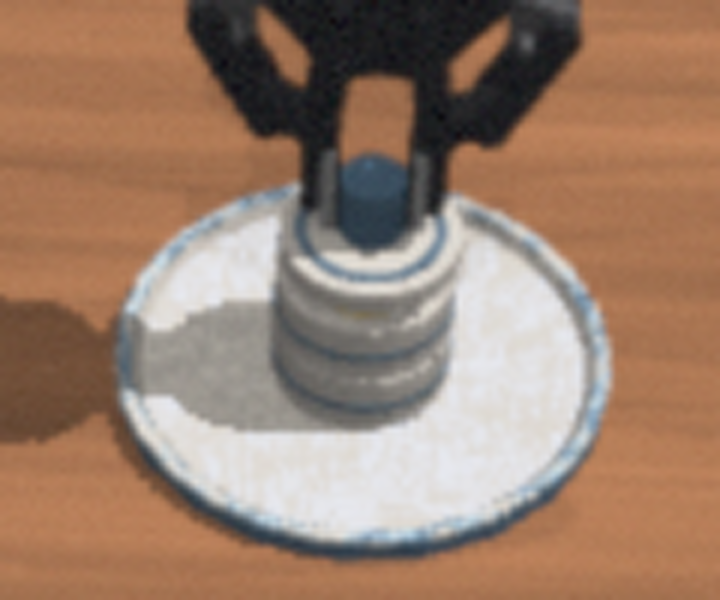

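Request:
drive_tool:
  increments: "0 0 0 0.003 -0.001 0 0.24;0 0 0 0.006 -0.001 0 0.24;0 0 0 0.008 -0.001 0 0.24;0 0 0 0.009 -0.001 0 0.24;0 0 0 0.0095 -0.001 0 0.24;0 0 0 0.0095 -0.001 0 0.24"

```text
clock: 22.9
tcp_pos: [0.4417, -0.0379, 0.0754]
orientation: [0.707, 0.001, 0.707, -0.001]
wrist_force: [0.4, -0.9, -1.4]
finger_gap: 0.0239
```

Request:
drive_tool:
  increments: "0 0 0 0.0007 0 0 0.24;0 0 0 0.0014 0 0 0.24;0 0 0 0.0014 0 0 0.24"

```text
clock: 23.28
tcp_pos: [0.4417, -0.0379, 0.074]
orientation: [0.707, 0.001, 0.707, -0.001]
wrist_force: [0.4, 0.0, -0.6]
finger_gap: 0.0239
```

Run:
```python
from h import *
cv2.imwrite("pics/s9.png",cv2.resize(eyes.read_camera("scene")[130:230,240:360,::-1],None,fx=6,fy=6,interpolation=cv2.INTER_CUBIC))
go(.4419,-.0371,.074,90)
```

```text
t 23.325 tcp [ 0.4417 -0.038   0.074 ] gap 0.0241 F [-0.1  0.  -0.9]
 axes [[0.0, 0.003, 1.0], [0.0, 1.0, -0.003], [-1.0, 0.0, 0.0]]  shift [-0.      0.0009  0.0001]
 turn -0.0028 j [-0.267  0.178 -0.543  0.849  0.    -0.264]
```

View pics/s9.png

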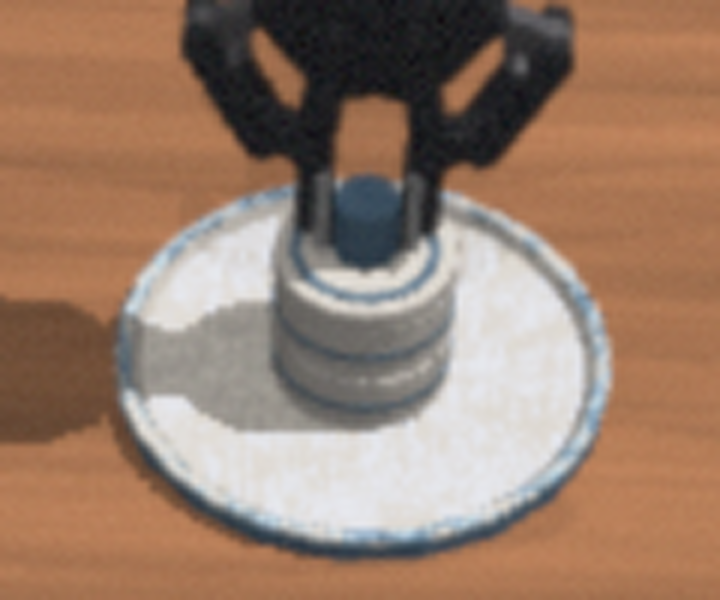

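Request:
drive_tool:
  increments: "0 0 0 0.0006 0 0 0.24;0 0 0 0.0012 0 0 0.24;0 0 0 0.0012 0 0 0.24"

```text
clock: 23.7
tcp_pos: [0.4418, -0.0379, 0.0739]
orientation: [0.707, 0.001, 0.707, -0.001]
wrist_force: [-4.0, 0.3, 10.1]
finger_gap: 0.0233
```

Request:
drive_tool:
  increments: "0 0 0 -0.001 0 0 0.24;0 0 0 -0.001 0 0 0.5;0 0 0 -0.001 0 0 0.6;0 0 0 -0.001 0 0 0.6;0 0 0 -0.04 0 0 0.6;0 0 0 -0.09 0 0 0.6;0 0 0 -0.1 0.05 0 0.6;0 0 0 -0.1 0.1 0 0.6;0 0 0 -0.1 0.15 0 0.6;0 0 0 -0.1 0.2 0 0.6;0 0 0 -0.1 0.25 0 0.6;0 0 0 -0.1 0.25 0 0.6"

```text
clock: 25.2
tcp_pos: [0.4421, 0.2149, 0.1726]
orientation: [0.707, -0.001, 0.707, 0.001]
wrist_force: [-1.2, -0.1, 0.5]
finger_gap: 0.0515
```

Run:
```python
from h import *
for n,b in(("scene",(130,230,240,360)),("top",(215,315,210,330))):
    im=eyes.read_camera(n); cv2.imwrite(f"pics/{n}10.png",im[:,:,::-1])
    cv2.imwrite(f"pics/{n}10c.png",cv2.resize(im[b[0]:b[1],b[2]:b[3],::-1],None,fx=6,fy=6,interpolation=cv2.INTER_CUBIC))
    for nm,lo,hi,z in(("knob",(95,60,40),(115,255,255),.090),("green",(45,80,40),(80,255,255),.022)):
        for c,_,a in blobs(im,lo,hi):
            M=cv2.moments(c); p=(M["m10"]/M["m00"],M["m01"]/M["m00"]); w=ray(n,p,z)
            if a<7000 and .3<w[0]<.6 and abs(w[1])<.4: print(n,nm,np.round(p,1),a,w.round(4))
```

```text
scene knob [300.6 166.5] 112.0 [ 0.4524 -0.0376]
scene green [194.7 189.1] 169.5 [ 0.4667 -0.2658]
top knob [267.9 263.8] 70.0 [ 0.4432 -0.0381]
top green [371.6 255.2] 286.5 [ 0.4655 -0.2662]
```

View pics/scene10c.png

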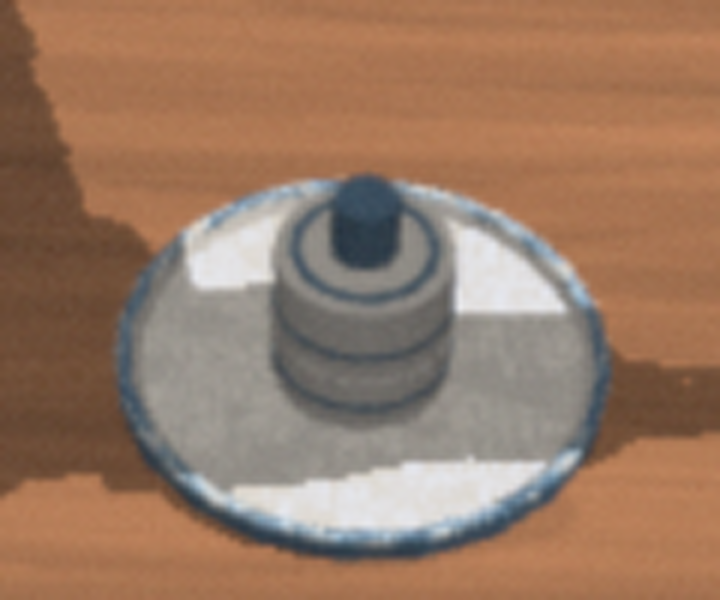

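View pics/top10c.png

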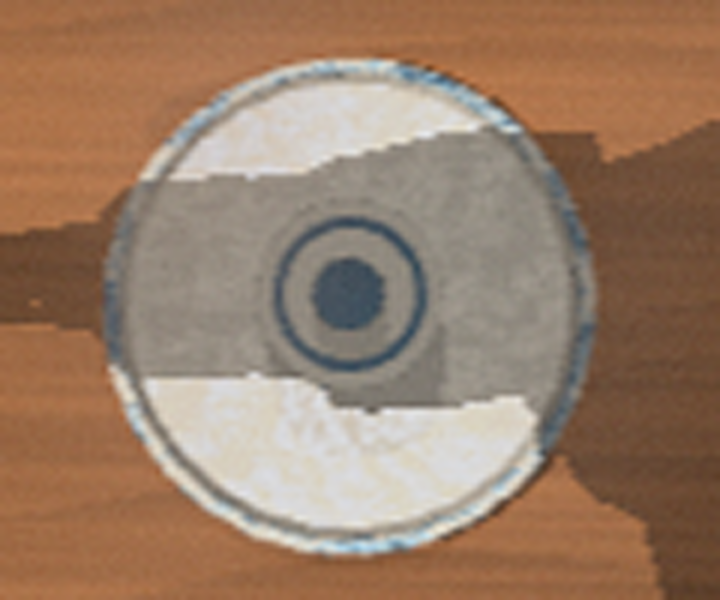

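```bash
python3 -c "
from workcell import job; print(job.hand_in())"
```

```text
the job is handed in; nothing more can be done
None
```

The stack is on the plate in the order asked: the dark blue dish at the bottom, the yellow dish on it and the lid with the blue knob on top. I handed it in at about 25 s of the 69 s allowed. Each piece was squeezed from two directions to centre it in the gripper. I then lowered it until it touched and released it.

**What the last checks showed:**
- **Stack alignment:** the top camera puts the yellow dish and the lid within about 1 mm of each other. The dark blue dish was placed at the same tool position. In the scene view the sides line up and the stack looks upright.
- **Position on the plate:** the stack sits about 2–3 mm from the plate's middle in the top view.
- **Green dish, mug and brush:** the green dish measures the same as at the start, within 0.5 mm. I did not re-measure the mug or brush, but no move went near them.
- **Gripper:** it was well clear of everything at hand-in.

**Disagreement:** the scene camera put the lid's knob about 9 mm further out in x than the top camera. I put this down to the oblique view and the height I assumed for the knob, because the lid's edges line up with the dishes in both views.

The largest wrist force I read at the end of a move was about 11 N, against the 120 N limit.

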